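# Clamp a brass plate for engraving to one click of the torque knob

### The arm

A 6-joint arm with a two-finger parallel gripper is mounted at the origin on the work surface. World frame = base frame: x ahead of the robot, y to its left, z up, the work surface at z = 0. Lengths are in m, angles in rad, forces in N, time in s.
With the tool pointing down it reaches from about 0.35 to 0.975 m from the base axis. Payload 4.9 kg.
Tool frame: the origin (TCP) lies midway between the tips of the shut fingers; the grasp point (between the pads) lies 19 mm behind it (ctrl.tcp_to_grasp is the distance from the TCP to the grasp point, in m); z points along the fingers, y is the line along which they close (so a half turn about z gives the same grasp; the last joint's range is limited). The gripper opens to 85 mm and grips with 20 to 120 N. Pads are 22 mm wide; open, the fingers measure 114 mm over their backs; the gripper's body (76 mm by 85 mm) begins 54 mm behind the grasp point. The pads swing forward as they close: fully open they stand 13 mm farther back than shut.
Start: joints at [1.011, 0.053, 1.613, -0, 1.476, -0.119], TCP at [0.267, 0.565, 0.2] pointing down, gripper open.
Joint ranges: [-3.01, 3.01], [-1.01, 2.22], [0.06, 2.58], [-1.02, 4.17], [0.09, 2.62], [-3.14, 3.14]. Speed limits (rad/s): [2.57, 2.57, 3.14, 3.14, 3.14, 3.14].

### API

Orientations are given as a rotation vector (axis times angle).
In Python, from station import ctrl gives the robot as it stands.
- The arm moves only by the shell command python3 jog.py 'ROWS' [FORCE]. ROWS is rows parted by semicolons, their numbers by spaces, 1 to 20 of them, each of 7 numbers: the finger opening in m, then dx, dy, dz in m, then a rotation vector rx, ry, rz in rad; each row is the pose to reach, as a shift and turn from the pose commanded when the command began, along the tool's axes at that moment; what a row does not reach only later rows make up. A row lasts 1/12 s, in which the tool goes at most 0.0417 m and 0.125 rad, less where a joint would pass 70% of its speed; a pose out of reach is approached as far as the arm can. The fingers move at their own pace and stop on an object; FORCE is the grip in N (left out, the last holds). Time passes only in rows, so rows that do not move let the fingers close. It prints the time, the measured TCP pose, the force, the opening and the grip force at its end.
- ctrl.get_obs(): the state, without advancing time (a new reading comes with each control period).
- ctrl.get_image(name): name is "scene" or "top"; returns the picture (420x560x3 uint8, red, green, blue); there is no depth.
- ctrl.camera_params(name): a dict with "fx", "fy", "cx", "cy" (pixels), "k1" (the pictures are not rectified: a ray, as slopes to the right and down, at radius r is drawn at 1 + k1 r^2 times it, then the intrinsics apply), "T" (4x4, takes a point from camera to world coordinates). Camera axes: x right, y down, z forward; pixel columns grow to the right and rows downward; lengths in m; the calibration is good to about 2 mm. A picture is of the moment at which its call begins. camera_params takes no time and is no camera call.
- ctrl.finish_job(): hands the job in; it is judged then, once.
The state is a dict: "t": time; "q": joint angles; "dq": joint speeds; "effort": joint torques, N m; "tool_pos": TCP position; "tool_rot": TCP orientation; "contact_force": force on the tool from outside, world axes, zero at the start; "wrist_torque": the same for the moment, N m; "opening": finger opening in m; "grip_force": force on a finger pad.
Only numpy, scipy, OpenCV 4.12 (cv2) and the standard library are available. Lean on these libraries where they do the work, as an engineer would, in place of code of your own. Each camera call takes 0.05 s, during which the arm holds its last target. There are 200 camera calls.

### The job

Set the brass plate up for engraving: lay it flat on the bed of the green clamp, its far end under the pressing foot, touching the end pin and both side pins. Then tighten the clamp's black knob clockwise until it clicks once, no second click, so that the plate is held fast, and let go; leave the copper plate, bowl, coffee pot and hammer where they are.

Things in the scene. Friction and masses are not known exactly. Their poses are not given: they have to be found in the camera images.
- clamp: Green cast clamp bolted to the bench. Origin: on the bench under the knob's axis; +x along the bed away from its open near end, +y towards the column, z up. Bed: flat, 20 mm high, x = -165 to +40 mm, y = -47 to +55 mm. The column stands at y = +70 to +106 mm; its arm (38 mm wide) reaches back to the knob's axis, 55 to 89 mm above the bench. Nothing else stands over the bed but three pins.
- end_pin (a point): Foot of the end pin on the bed: upright steel pin, 10 mm diameter, 12 mm tall, at x = +35, y = 0 mm of the clamp. The plate's far end belongs against it.
- side_pin_far (a point): Foot of the far side pin on the bed: the same kind of pin, at x = +15, y = +25 mm of the clamp. The plate's left (+y) long edge belongs against both side pins.
- side_pin_near (a point): Foot of the near side pin on the bed: the same kind of pin, at x = -135, y = +25 mm of the clamp.
- seat (a point): Point on the bed's top, 20 mm above the bench, where the centre of the plate's underside belongs when the plate touches all three pins, its length along the clamp's x. At x = -60, y = 0 mm of the clamp; same axes.
- foot_place (a point): Point on the bed's top straight under the pressing foot: a brass disc, 32 mm diameter, hung on the knob's screw spindle. At the start it hangs 11 to 15 mm above the bed (not known how high), so the 8 mm plate passes under it. It goes down as the knob is turned clockwise and does not turn itself.
- knob_axis (a point): Point on the knob's vertical axis, 122 mm above the bench (fixed to the clamp). Black fluted round knob, 50 mm diameter, 36 mm tall, to be gripped across its sides in any direction; at the start its top is 137 to 141 mm above the bench. Clockwise seen from above tightens; it then sinks 2.5 mm per rad. Anticlockwise loosens. Let go, the spindle does not run back.
- torque_knob (a joint): Angle of the knob on its own spindle, rad, clockwise positive: near 0 while it drives the spindle (0.3 to 0.4 N m), 0.785 clicked once, 1.571 twice. After 1.4 to 2.6 rad of turning the foot meets the plate; within 0.6 rad more the torque reaches about 0.6 N m, where the detent gives: the torque falls, at 0.4 changes sign, and past 0.5 the knob is drawn on to 0.785. Turned back, it slips out.
- brass_plate: Flat yellow brass plate, 180 x 40 x 8 mm, 0.36 to 0.64 kg, lying loose on the bench. Origin: centre of its underside; x along its length, y along its width, z up. Either end may go first.
- copper_plate: Reddish copper plate of the same size, lying loose beside it; to be left alone. Origin: centre of its underside.
- tin_bowl: Tinned bowl, 124 mm wide, 50 mm high, standing on the bench; to be left alone. Origin: centre of its underside.
- coffee_pot: Copper coffee pot, 80 mm wide, 78 mm high, with a long brass handle along its +x that ends 155 mm from its axis, 97 mm high; to be left alone. Origin: centre of its underside.
- chasing_hammer: Hammer about 230 mm long lying on the bench; to be left alone. Origin: on the bench under the hammer; x along its handle towards the head.

How it is judged:
By the outcome, as a careful person would: the job done as asked, in the order asked, and still so for the second after the job is handed in, with the robot touching nothing.
It also fails if it takes over 72 s, if anything falls off the work surface, if the arm or the gripper's body presses on something with over 40 N, if the wrist force passes 120 N, or if a joint passes its speed limit or range.

## Working session

There is one attempt and no reset: what is moved stays moved. The work goes in short steps, Python scripts to look and compute and a shell command to move; the robot and the scene stay as the last step left them, time stands still between calls to the robot, and variables do not carry over. Pictures are saved under pics/ and viewed, at most 10 in all, crops included, and the job is handed in when it is done.

```bash
ls; mkdir -p pics
python3 - <<'E'
from station import ctrl
import cv2,numpy as np
np.set_printoptions(precision=4,suppress=True)
for n in("scene","top"):
    cv2.imwrite(f"pics/{n}0.png",ctrl.get_image(n)[:,:,::-1]); print(n,ctrl.camera_params(n))
print(ctrl.get_obs(),ctrl.tcp_to_grasp)
E
```

```text
jog.py
pics
station.py
scene {'fx': 388.5039573257896, 'fy': 388.5039573257896, 'cx': 285.98018643819574, 'cy': 198.85060759640564, 'k1': -0.09105204496926224, 'T': array([[ 0.5711,  0.4389, -0.6937,  1.3513],
       [ 0.8206, -0.3271,  0.4686, -0.4696],
       [-0.0213, -0.8369, -0.5469,  0.7095],
       [ 0.    ,  0.    ,  0.    ,  1.    ]])}
top {'fx': 511.69067180947957, 'fy': 511.69067180947957, 'cx': 284.02669597815935, 'cy': 216.8940811906023, 'k1': -0.1275778805414566, 'T': array([[ 0.0229, -0.9881,  0.152 ,  0.3901],
       [-0.9997, -0.0221,  0.0073,  0.0324],
       [-0.0039, -0.1522, -0.9883,  1.5132],
       [ 0.    ,  0.    ,  0.    ,  1.    ]])}
{'t': 0.1, 'q': array([ 1.011 ,  0.0533,  1.6142, -0.    ,  1.476 , -0.119 ]), 'dq': array([-0.0019, -0.0007, -0.001 , -0.0007,  0.0005, -0.0002]), 'effort': array([  0.0007, -39.4899, -37.1364,  -0.0001,   0.0038,   0.    ]), 'tool_pos': array([0.2663, 0.5647, 0.1991]), 'tool_rot': array([-0.6867, -3.065 ,  0.0028]), 'contact_force': array([ 0.0242, -0.144 ,  0.1367]), 'wrist_torque': array([-0.0107, -0.0255, -0.0107]), 'grip_force': 0.0, 'opening': 0.08522653024853262} 0.0187
```

View pics/scene0.png

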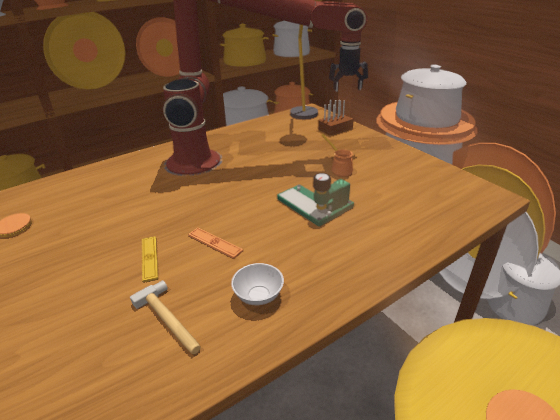

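View pics/top0.png

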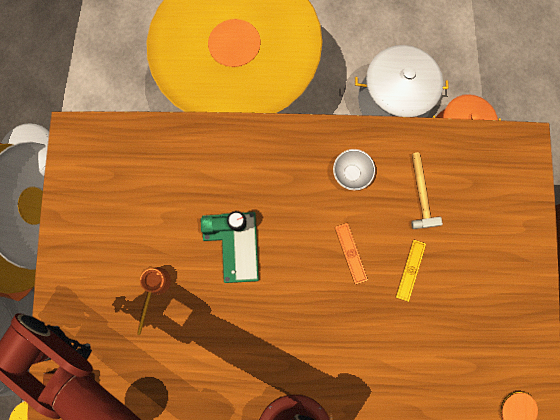

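The scene view shows brass at (150,258), copper at (215,242), the clamp at (316,200), bowl, hammer, and pot. In the top view the brass is at (411,270) and the clamp bed at (240,250), with the knob at (236,219) and the column to the image left (+y world). Next I'll enlarge the clamp and measure.

```bash
cat > h.py <<'E'
import cv2,numpy as np
from station import ctrl
np.set_printoptions(precision=4,suppress=True)
def ray(n,uv):
    p=ctrl.camera_params(n); uv=np.atleast_2d(uv).astype(float)
    d=(uv-[p["cx"],p["cy"]])/[p["fx"],p["fy"]]; s=d.copy()
    for _ in range(20): s=d/(1+p["k1"]*(s**2).sum(1,keepdims=True))
    T=p["T"]; return T[:3,3],np.c_[s,np.ones(len(s))]@T[:3,:3].T
def plane(n,uv,z):
    o,d=ray(n,uv); return o+d*((z-o[2])/d[:,2])[:,None]
def proj(n,P):
    p=ctrl.camera_params(n); T=p["T"]; c=(np.atleast_2d(P)-T[:3,3])@T[:3,:3]; s=c[:,:2]/c[:,2:]
    return s*(1+p["k1"]*(s**2).sum(1,keepdims=True))*[p["fx"],p["fy"]]+[p["cx"],p["cy"]]
def tri(a,b):
    (o1,d1),(o2,d2)=ray("top",a),ray("scene",b); d1=d1[0]/np.linalg.norm(d1);d2=d2[0]/np.linalg.norm(d2)
    s=np.linalg.lstsq(np.c_[d1,-d2],o2-o1,rcond=None)[0]; A,B=o1+s[0]*d1,o2+s[1]*d2
    return (A+B)/2,np.linalg.norm(A-B)
def blob(n,img,lo,hi,box):
    hsv=cv2.cvtColor(img,cv2.COLOR_RGB2HSV); m=cv2.inRange(hsv,lo,hi); k=np.zeros_like(m);x0,y0,x1,y1=box;k[y0:y1,x0:x1]=m[y0:y1,x0:x1]
    cs,_=cv2.findContours(k,cv2.RETR_EXTERNAL,cv2.CHAIN_APPROX_NONE); c=max(cs,key=cv2.contourArea)
    f=np.zeros_like(k);cv2.drawContours(f,[c],-1,255,-1); return f,c
E
python3 - <<'E'
from h import *
t=ctrl.get_image("top");s=ctrl.get_image("scene")
def crop(i,x,y,w,h,k): return cv2.resize(i[y:y+h,x:x+w,::-1],None,fx=k,fy=k,interpolation=cv2.INTER_CUBIC)
a=crop(t,190,200,80,95,5); b=crop(s,270,165,90,62,5)   # 400x475, 450x310
c=crop(s,120,225,75,58,3)
o=np.zeros((500,800,3),np.uint8); a=cv2.resize(a,(350,416)); o[:416,:350]=a; o[:310,350:800]=b; o[316:490,350:575]=c
cv2.imwrite("pics/crop.png",o)
for n,i,box in(("top",t,(370,220,450,320)),("scene",s,(130,225,170,290))):
    f,c=blob(n,i,(20,120,90),(35,255,255),box); r=cv2.minAreaRect(c); M=cv2.moments(f,True); print(n,r,M["m00"],M["m10"]/M["m00"],M["m01"]/M["m00"])
    q=plane(n,c[:,0].astype(float),.008); print(cv2.minAreaRect((q[:,:2]*1000).astype(np.float32)), plane(n,[M["m10"]/M["m00"],M["m01"]/M["m00"]],.008))
E
```

```text
top ((410.7125549316406, 270.10589599609375), (13.4063138961792, 60.6699104309082), 17.020524978637695) 809.0 410.70457354758963 270.14709517923365
((471.8472900390625, -334.5980224609375), (39.67530059814453, 179.9581298828125), 72.47748565673828) [[ 0.4709 -0.3343  0.008 ]]
scene ((149.5, 258.5), (15.0, 45.0), 0.0) 638.0 148.9858934169279 259.11598746081506
((477.0727233886719, -337.0349426269531), (39.19644546508789, 185.4572296142578), 72.33320617675781) [[ 0.4848 -0.3402  0.008 ]]
```

View pics/crop.png

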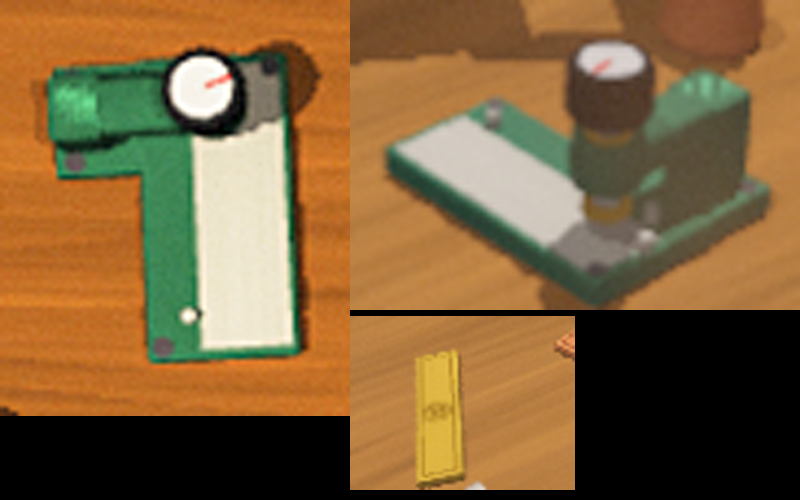

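The crop shows the clamp's near side pin at top px ≈(233,272) and scene px ≈(298.6,188). The white knob cap is at top (236.4,219.9) and scene (322,177), and the bed is pale with a green rim. I'll triangulate these and fit the bed edges.

Run:
```python
from h import *
t=ctrl.get_image("top");s=ctrl.get_image("scene")
def cen(n,i,box,lo=(0,0,150),hi=(180,70,255)):
    f,c=blob(n,i,lo,hi,box); M=cv2.moments(f,True); r=cv2.fitEllipse(c) if len(c)>5 else None
    return np.array([M["m10"]/M["m00"],M["m01"]/M["m00"]]),M["m00"],r
kt=cen("top",t,(226,208,248,230));ks=cen("scene",s,(310,170,336,186)); print("knob",kt,ks,tri(kt[0],ks[0]))
pt=cen("top",t,(229,268,236,276));ps=cen("scene",s,(295,184,303,192)); print("pin",pt,ps,tri(pt[0],ps[0]))
# base edges, top view
hsv=cv2.cvtColor(t,cv2.COLOR_RGB2HSV); m=cv2.inRange(hsv,(45,60,30),(95,255,255))|cv2.inRange(hsv,(0,0,120),(180,75,255))
k=np.zeros_like(m);k[205:290,195:268]=m[205:290,195:268]; c=max(cv2.findContours(k,cv2.RETR_EXTERNAL,cv2.CHAIN_APPROX_NONE)[0],key=cv2.contourArea)[:,0].astype(float)
def line(sel,z=.02,n="top"):
    w=plane(n,sel,z)[:,:2]; l=cv2.fitLine((w*1000).astype(np.float32),cv2.DIST_HUBER,0,.01,.01).ravel(); return l,len(sel)
R=c[(c[:,0]>250)&(c[:,1]>225)&(c[:,1]<276)]; N=c[(c[:,1]>276)&(c[:,0]>227)&(c[:,0]<254)]; L=c[(c[:,0]<232)&(c[:,1]>245)&(c[:,1]<277)]
for nm,q in(("right",R),("near",N),("left",L)):
    l,k_=line(q); print(nm,l,k_,"ang",np.degrees(np.arctan2(l[1],l[0])))
# scene: edges by mask
hsv=cv2.cvtColor(s,cv2.COLOR_RGB2HSV); m=cv2.inRange(hsv,(0,0,110),(180,75,255))
k=np.zeros_like(m);k[180:225,270:330]=m[180:225,270:330]; cs=max(cv2.findContours(k,cv2.RETR_EXTERNAL,cv2.CHAIN_APPROX_NONE)[0],key=cv2.contourArea)
w=plane("scene",cs[:,0].astype(float),.02); print("white scene",cv2.minAreaRect((w[:,:2]*1000).astype(np.float32)))
f,ct=blob("top",t,(0,0,150),(180,75,255),(228,228,262,285)); w=plane("top",ct[:,0].astype(float),.02);r=cv2.minAreaRect((w[:,:2]*1000).astype(np.float32)); print("white top",r,cv2.boxPoints(r))
# brass corners
for n,i,box in(("top",t,(370,220,450,320)),("scene",s,(130,225,170,290))):
    f,c=blob(n,i,(20,120,90),(35,255,255),box); print(n,cv2.approxPolyDP(c,3,True)[:,0].tolist())
    if n=="top": print(cv2.boxPoints(cv2.minAreaRect(c)))
```

```text
knob (array([235.2244, 219.6154]), 156.0, ((235.13978576660156, 219.63389587402344), (13.043320655822754, 13.708971977233887), 163.29164123535156)) (array([321.8529, 176.4853]), 68.0, ((321.9510803222656, 176.5447998046875), (5.926056861877441, 12.361129760742188), 92.09105682373047)) (array([0.5908, 0.1745, 0.1378]), np.float64(0.0015899164358209087))
pin (array([232.8571, 271.7857]), 14.0, ((232.86062622070312, 271.8970031738281), (2.7773561477661133, 5.460865020751953), 137.5891876220703)) (array([296.    , 190.4286]), 7.0, ((297.7217102050781, 189.24166870117188), (3.4137496948242188, 6.049997329711914), 72.22857666015625)) (array([0.4524, 0.185 , 0.017 ]), np.float64(0.009504276282829247))
right [  0.9969   0.0789 512.2163 122.0451] 50 ang 4.5263057
near [  0.0255  -0.9997 428.5726 165.5315] 26 ang -88.53878
left [  0.9968   0.0795 489.0249 218.0207] 31 ang 4.562438
white scene ((529.5108032226562, 169.824951171875), (198.6787567138672, 96.80538177490234), 4.746764659881592)
white top ((509.22564697265625, 159.3032684326172), (149.5797576904297, 72.9600830078125), 1.7054516077041626) [[433.3832 193.5413]
 [435.5546 120.6135]
 [585.0681 125.0652]
 [582.8967 197.993 ]]
top [[416, 240], [396, 296], [408, 301], [425, 245]]
[[395.4235 297.1501]
 [413.1825 239.1375]
 [425.9829 243.056 ]
 [408.224  301.0686]]
scene [[154, 236], [142, 239], [144, 281], [157, 278]]
```

```bash
cat >> h.py <<'E'
from scipy.spatial.transform import Rotation as Ro
K=np.array([.5908,.1745]); YAW=np.radians(4.54)
def clamp(x,y): return K+np.array([[np.cos(YAW),-np.sin(YAW)],[np.sin(YAW),np.cos(YAW)]])@[x,y]
def delta(pos,yaw=None):
    "shift in tool axes and turn about tool z to bring TCP to pos, tool y at yaw (rad)"
    o=ctrl.get_obs(); R=Ro.from_rotvec(o["tool_rot"]).as_matrix(); cy=np.arctan2(R[1,1],R[0,1])
    print("t",o["t"],"pos",o["tool_pos"],"yaw",cy,"tilt",R[2,2],"F",o["contact_force"],"M",o["wrist_torque"],"q",o["q"],"open",o["opening"])
    d=R.T@(np.array(pos)-o["tool_pos"]); print("d",d,"n",np.linalg.norm(d)/.0417,"rz",None if yaw is None else -(yaw-cy))
E
python3 - <<'E'
from h import *
print(tri((395.4,297.1),(154.5,235.8)),tri((408.2,301),(142,238.5)))
delta((.4451,-.3262,.10),np.radians(72.5))
E
R='0.055 -.542 -.730 .06 0 0 -.135'; python3 jog.py '0.055 -.542 -.730 .06 0 0 -.135;0.055 -.542 -.730 .06 0 0 -.135;0.055 -.542 -.730 .06 0 0 -.135;0.055 -.542 -.730 .06 0 0 -.135;0.055 -.542 -.730 .06 0 0 -.135;0.055 -.542 -.730 .06 0 0 -.135;0.055 -.542 -.730 .06 0 0 -.135;0.055 -.542 -.730 .06 0 0 -.135;0.055 -.542 -.730 .06 0 0 -.135;0.055 -.542 -.730 .06 0 0 -.135;0.055 -.542 -.730 .06 0 0 -.135;0.055 -.542 -.730 .06 0 0 -.135;0.055 -.542 -.730 .06 0 0 -.135;0.055 -.542 -.730 .06 0 0 -.135;0.055 -.542 -.730 .06 0 0 -.135;0.055 -.542 -.730 .06 0 0 -.135;0.055 -.542 -.730 .06 0 0 -.135;0.055 -.542 -.730 .06 0 0 -.135;0.055 -.542 -.730 .06 0 0 -.135;0.055 -.542 -.730 .06 0 0 -.135' 40; python3 -c "
from h import *
delta((.4451,-.3262,.03),np.radians(72.5))"
```

```text
t: 1.97
tool_pos: [0.43, -0.2524, 0.1453]
tool_rot: [0.48, 3.104, -0.0]
contact_force: [0.2, 1.1, 0.3]
opening: 0.055
grip_force: 0.0
t 1.9667 pos [ 0.43   -0.2524  0.1453] yaw 1.26411445298352 tilt -0.9999998329855351 F [0.1885 1.1429 0.2998] M [-0.0034 -0.0467 -0.0014] q [-0.6803 -0.2167  1.9593  0.0002  1.3985 -1.9444] open 0.054975097787204746
d [-0.0366 -0.0658  0.1153] n 3.302176839191309 rz -0.00124925471236903
```

```bash
python3 jog.py '0.055 -.018 -.033 .042 0 0 0;0.055 -.035 -.062 .085 0 0 0;0.055 -.035 -.062 .085 0 0 0;0.055 -.035 -.062 .085 0 0 0;0.055 -.035 -.062 .085 0 0 0'; python3 -c "
from h import *
cv2.imwrite('pics/a.png',cv2.resize(np.hstack([ctrl.get_image('top')[215:325,350:460,::-1],ctrl.get_image('scene')[190:300,90:200,::-1]]),None,fx=3.6,fy=3.6,interpolation=cv2.INTER_CUBIC))
delta((.4451,-.3262,.03),np.radians(72.5))"
```

```text
t: 2.38
tool_pos: [0.4437, -0.3192, 0.0586]
tool_rot: [-0.48, -3.101, -0.004]
contact_force: [0.8, 0.3, -0.1]
opening: 0.0553
grip_force: 0.0
t 2.4833 pos [ 0.4454 -0.3196  0.0617] yaw 1.2654992850340359 tilt -0.999998572457949 F [0.1128 0.2947 0.1736] M [-0.006  -0.0192  0.0362] q [-0.7582 -0.0029  1.9109  0.0003  1.232  -2.0238] open 0.055210334967513715
d [-0.0016 -0.0064  0.0317] n 0.7775453880080953 rz 0.0001355773381468417
```

View pics/a.png

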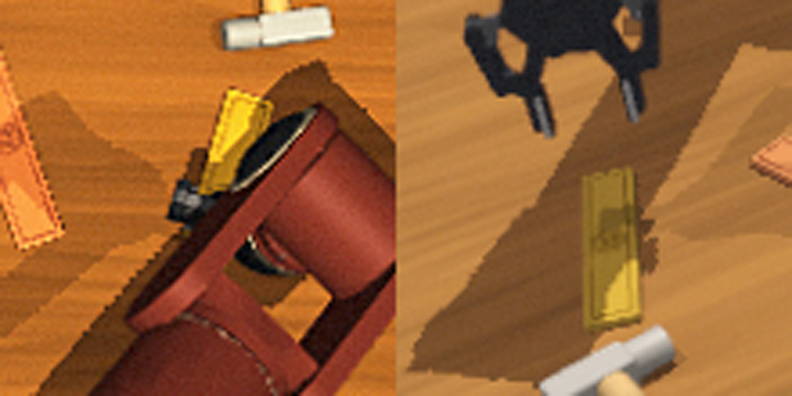

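The open fingers (scene crop, tips (548,135) and (637,120)) are above the plate and aligned with it. Descending.

```bash
python3 jog.py '0.055 -.0016 -.0064 .03 0 0 0;0.055 -.0016 -.0064 .05 0 0 0;0.055 -.0016 -.0064 .059 0 0 0;0.055 -.0016 -.0064 .059 0 0 0;0.055 -.0016 -.0064 .062 0 0 0;0.055 -.0016 -.0064 .062 0 0 0'; python3 -c "
from h import *
delta((.4451,-.3262,.0),np.radians(72.5))"; python3 jog.py '0.055 0 0 .002 0 0 0;0.055 0 0 .004 0 0 0;0.055 0 0 .004 0 0 0'; python3 jog.py '0.055 0 0 .002 0 0 0;0.055 0 0 .002 0 0 0'
```

```text
t: 2.98
tool_pos: [0.4455, -0.3267, 0.0]
tool_rot: [0.477, 3.103, -0.003]
contact_force: [0.0, 0.1, -0.4]
opening: 0.0554
grip_force: 0.0
t 2.9833 pos [ 0.4455 -0.3267  0.    ] yaw 1.2657319012760464 tilt -0.9999958859474777 F [ 0.0372  0.1045 -0.3899] M [-0.0167  0.038   0.0493] q [-0.7675  0.0924  1.9294  0.      1.117  -2.0332] open 0.055380563472427195
d [0.0005 0.0004 0.    ] n 0.015565731326247348 rz 0.00036819358015738324
t: 3.23
tool_pos: [0.4447, -0.3264, -0.0052]
tool_rot: [0.478, 3.104, -0.001]
contact_force: [-0.3, -0.0, -0.6]
opening: 0.0554
grip_force: 0.0
t: 3.4
tool_pos: [0.4443, -0.3262, -0.0078]
tool_rot: [-0.478, -3.105, -0.0]
contact_force: [-0.0, -0.4, 0.2]
opening: 0.0549
grip_force: 0.0
```

```bash
python3 jog.py '0.036 0 0 -.001 0 0 0;0.036 0 0 -.001 0 0 0;0.036 0 0 -.001 0 0 0;0.036 0 0 -.001 0 0 0;0.036 0 0 -.001 0 0 0;0.036 0 0 -.001 0 0 0' 90;python3 jog.py '0.036 0 0 -.015 0 0 0;0.036 0 0 -.03 0 0 0;0.036 0 0 -.03 0 0 0;0.036 0 0 -.03 0 0 0'; python3 -c "
from h import *
cv2.imwrite('pics/b.png',cv2.resize(ctrl.get_image('scene')[190:300,90:200,::-1],None,fx=4,fy=4,interpolation=cv2.INTER_CUBIC))
delta((*clamp(-.096,-.003),.08),np.pi/2+YAW)"
```

```text
t: 3.9
tool_pos: [0.4444, -0.3263, -0.0067]
tool_rot: [-0.479, -3.105, 0.0]
contact_force: [-0.5, -0.7, -0.7]
opening: 0.0361
grip_force: 0.0
t: 4.23
tool_pos: [0.4451, -0.327, 0.0242]
tool_rot: [0.478, 3.103, -0.002]
contact_force: [-0.3, -0.2, 0.3]
opening: 0.0363
grip_force: 0.0
t 4.2833 pos [ 0.4444 -0.3263  0.0232] yaw 1.2649681598849376 tilt -0.9999999627320028 F [ 0.4593  0.2426 -0.2321] M [ 0.064   0.0024 -0.014 ] q [-0.7683  0.0574  1.9216  0.      1.1624 -2.0333] open 0.036114170132074484
d [ 0.099   0.4828 -0.0569] n 11.897884140445997 rz -0.38506611495050147
```

View pics/b.png

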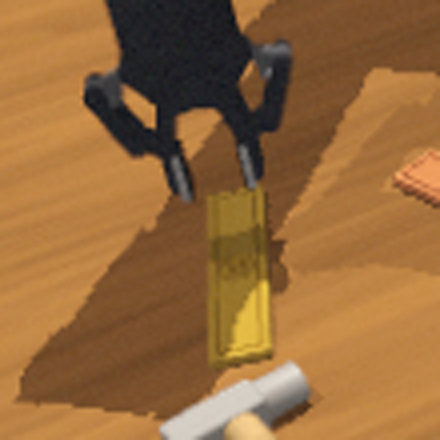

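The fingers closed to 36 mm without touching: the tips (scene ≈(137,240),(154.5,236.5)) are beside or above the near end. I'll check against projection.

```bash
python3 -c "
from h import *
for z in (.023,.03,.035,.04): print(z,proj('scene',[.4444,-.3263,z]),plane('scene',[145.7,238.2],z))
print(plane('scene',[[142,238.5],[154.5,235.8],[144,281],[157,278]],.008))
print(plane('scene',[[136.8,240],[154.5,236.5]],.037))
a=ctrl.get_image('top');s=ctrl.get_image('scene')
for n,i,box in(('top',a,(370,220,450,320)),('scene',s,(130,225,170,290))):
    f,c=blob(n,i,(20,120,60),(35,255,255),box); print(n,cv2.boxPoints(cv2.minAreaRect(c)), cv2.boxPoints(cv2.minAreaRect((plane(n,c[:,0].astype(float),.008)[:,:2]*1000).astype(np.float32))))
cv2.imwrite('pics/c.png',cv2.resize(np.hstack([s[215:295,110:190,::-1],a[225:305,370:450,::-1]]),None,fx=5,fy=5,interpolation=cv2.INTER_CUBIC))
"
```

```text
0.023 [[147.9789 245.2244]] [[ 0.4094 -0.3215  0.023 ]]
0.03 [[147.4287 243.2881]] [[ 0.419 -0.323  0.03 ]]
0.035 [[147.0336 241.8963]] [[ 0.4259 -0.3241  0.035 ]]
0.04 [[146.6369 240.4972]] [[ 0.4327 -0.3252  0.04  ]]
[[ 0.3837 -0.3279  0.008 ]
 [ 0.3933 -0.2929  0.008 ]
 [ 0.5595 -0.3786  0.008 ]
 [ 0.5685 -0.3469  0.008 ]]
[[ 0.4216 -0.3481  0.037 ]
 [ 0.436  -0.3013  0.037 ]]
top [[399.4956 255.4336]
 [416.2832 236.2478]
 [425.062  243.9292]
 [408.2744 263.1151]] [[ 491.5452 -327.0818]
 [ 549.5549 -378.4581]
 [ 572.4788 -352.5745]
 [ 514.4691 -301.1982]]
scene [[142. 237.]
 [157. 237.]
 [157. 281.]
 [142. 281.]] [[ 385.1303 -325.0938]
 [ 558.0508 -385.0169]
 [ 571.1083 -347.3368]
 [ 398.1878 -287.4137]]
```

View pics/c.png

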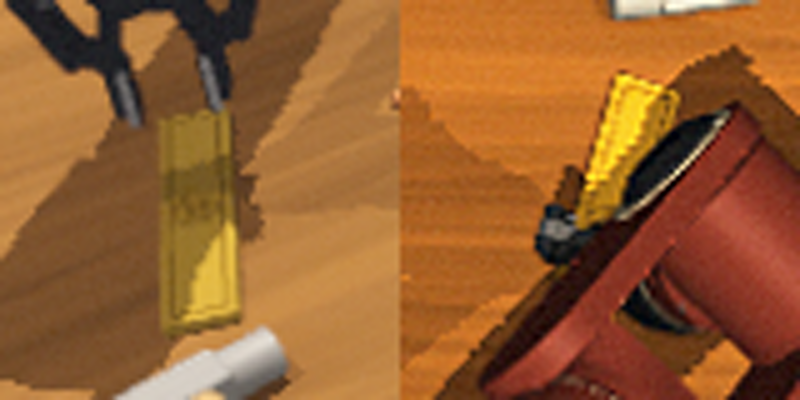

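The plate has not moved. The tips sit ~17 mm behind the TCP at this opening, so they passed above it. Reopen and go lower by feel.

```bash
python3 jog.py '0.055 0 0 0 0 0 0;0.055 0 0 0 0 0 0;0.055 0 0 0 0 0 0;0.055 0 0 .02 0 0 0;0.055 0 0 .031 0 0 0;0.055 0 0 .033 0 0 0;0.055 0 0 .033 0 0 0' 40; python3 jog.py '0.055 0 0 .0015 0 0 0;0.055 0 0 .0015 0 0 0';python3 jog.py '0.055 0 0 .0015 0 0 0;0.055 0 0 .0015 0 0 0'
```

```text
t: 4.97
tool_pos: [0.4433, -0.3252, -0.0113]
tool_rot: [-0.478, -3.102, -0.003]
contact_force: [-0.3, -0.1, 1.0]
opening: 0.055
grip_force: 0.0
t: 5.13
tool_pos: [0.4447, -0.3266, -0.0107]
tool_rot: [0.478, 3.104, -0.001]
contact_force: [-0.4, -0.5, -0.2]
opening: 0.055
grip_force: 0.0
t: 5.3
tool_pos: [0.4447, -0.3266, -0.0122]
tool_rot: [0.478, 3.104, -0.001]
contact_force: [0.6, -0.1, 0.4]
opening: 0.055
grip_force: 0.0
```

```bash
for i in 1 2 3; do python3 jog.py '0.050 0 0 .0015 0 0 0;0.050 0 0 .0015 0 0 0' | grep -E "pos|contact|opening"; done
```

```text
tool_pos: [0.4444, -0.3263, -0.0141]
contact_force: [0.3, -0.6, 0.3]
opening: 0.0498
tool_pos: [0.4443, -0.3262, -0.0159]
contact_force: [-0.3, 0.5, -0.0]
opening: 0.0499
tool_pos: [0.4442, -0.3261, -0.0175]
contact_force: [-0.8, 0.4, -0.3]
opening: 0.0499
```

```bash
python3 jog.py '0.030 0 0 0 0 0 0;0.030 0 0 0 0 0 0;0.030 0 0 0 0 0 0;0.030 0 0 0 0 0 0' 40
```

```text
t: 6.13
tool_pos: [0.4445, -0.3263, -0.0171]
tool_rot: [0.478, 3.105, -0.0]
contact_force: [0.6, 0.4, 0.2]
opening: 0.0298
grip_force: 0.0
```

```bash
python3 -c "
from h import *
a=ctrl.get_image('top');s=ctrl.get_image('scene')
cv2.imwrite('pics/d.png',cv2.resize(np.hstack([s[205:295,110:190,::-1],a[225:315,370:450,::-1]]),None,fx=5,fy=5,interpolation=cv2.INTER_CUBIC))
delta((.4451,-.3262,.0),np.radians(72.5))
"
```

```text
t 6.2333 pos [ 0.4445 -0.3263 -0.0171] yaw 1.2650458906441768 tilt -0.9999999963517704 F [-0.4355 -0.7861  0.7498] M [ 0.0425 -0.0194  0.0049] q [-0.7683  0.1189  1.9346 -0.      1.0879 -2.0333] open 0.029929107196191157
d [-0.0006  0.0003 -0.0171] n 0.41085706030209196 rz -0.0003178170517121881
```

View pics/d.png

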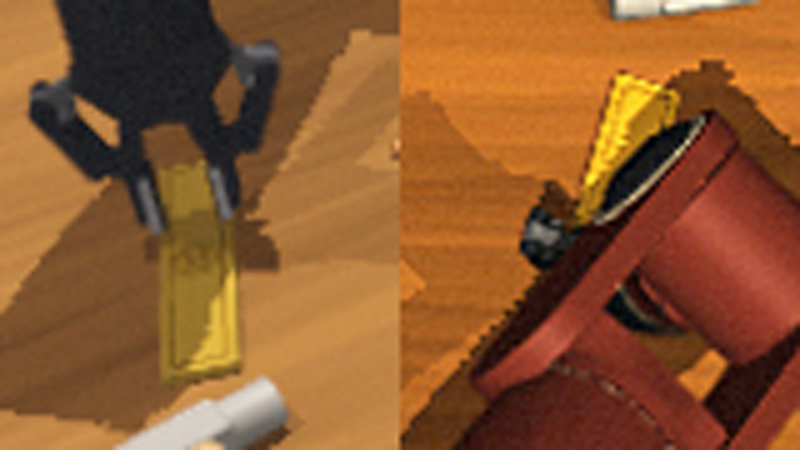

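The tips (scene ≈(141,251),(155,248)) straddle the plate from just above its top face. So at this opening they trail the TCP by about 25 mm. Going deeper by feel.

```bash
python3 jog.py '0.052 0 0 0 0 0 0;0.052 0 0 0 0 0 0;0.052 0 0 0 0 0 0;0.052 0 0 .003 0 0 0;0.052 0 0 .003 0 0 0'| grep -E "pos|contact|opening"; for i in 1 2 3; do python3 jog.py '0.052 0 0 .0015 0 0 0;0.052 0 0 .0015 0 0 0' | grep -E "pos|contact"; done
```

```text
tool_pos: [0.4441, -0.326, -0.0207]
contact_force: [0.3, -0.6, -1.1]
opening: 0.0519
tool_pos: [0.4442, -0.3261, -0.0221]
contact_force: [-0.5, -0.3, 0.1]
tool_pos: [0.4443, -0.3262, -0.0235]
contact_force: [0.4, 0.2, 0.9]
tool_pos: [0.4443, -0.3262, -0.0249]
contact_force: [-0.3, -0.4, -0.3]
```

```bash
python3 jog.py '0.034 0 0 0 0 0 0;0.034 0 0 0 0 0 0;0.034 0 0 0 0 0 0;0.034 0 0 0 0 0 0' 40
```

```text
t: 7.48
tool_pos: [0.445, -0.3269, -0.0239]
tool_rot: [0.478, 3.104, -0.001]
contact_force: [0.3, 0.2, 3.6]
opening: 0.0343
grip_force: 1.9
```

Fingers now rub on the plate's top (3.6 N up). I'll open and go 5 mm lower.

```bash
python3 jog.py '0.052 0 0 -.003 0 0 0;0.052 0 0 -.003 0 0 0;0.052 0 0 -.001 0 0 0;0.052 0 0 .003 0 0 0;0.052 0 0 .003 0 0 0'| grep -E "pos|contact|opening"; for i in 1 2; do python3 jog.py '0.052 0 0 .001 0 0 0;0.052 0 0 .001 0 0 0' | grep -E "pos|contact"; done;  python3 jog.py '0.034 0 0 0 0 0 0;0.034 0 0 0 0 0 0;0.034 0 0 0 0 0 0;0.034 0 0 0 0 0 0' 40
```

```text
tool_pos: [0.4436, -0.3256, -0.029]
contact_force: [0.1, 0.1, -0.5]
opening: 0.0521
tool_pos: [0.4441, -0.326, -0.0292]
contact_force: [0.8, 0.3, -1.1]
tool_pos: [0.4444, -0.3263, -0.0298]
contact_force: [0.2, -0.4, 0.7]
t: 8.57
tool_pos: [0.4446, -0.3266, -0.0294]
tool_rot: [0.478, 3.105, -0.001]
contact_force: [-0.2, -0.2, 1.3]
opening: 0.0383
grip_force: 40.8
```

```bash
python3 jog.py '0.034 0 0 0 0 0 0;0.034 0 0 0 0 0 0;0.034 0 0 -.02 0 0 0;0.034 0 0 -.05 0 0 0;0.034 0 0 -.08 0 0 0;0.034 0 0 -.08 0 0 0;0.034 0 0 -.08 0 0 0' 90;python3 -c "
from h import *
delta((*clamp(-.143,-.005),.05),np.pi/2+YAW)"
```

```text
t: 9.15
tool_pos: [0.445, -0.3268, 0.0511]
tool_rot: [0.478, 3.103, -0.002]
contact_force: [0.1, -0.4, -4.4]
opening: 0.0368
grip_force: 91.1
t 9.15 pos [ 0.445  -0.3268  0.0511] yaw 1.2650223164604413 tilt -0.9999968418263749 F [ 0.1106 -0.4399 -4.4493] M [ 0.1202  0.1275 -0.0346] q [-0.7683  0.0193  1.9081  0.0001  1.2117 -2.0333] open 0.03677024279892816
d [0.1426 0.4636 0.0003] n 11.631391723325565 rz -0.3850119583749978
```

```bash
python3 jog.py '0.034 .0143 .046 0 0 0 -.1;0.034 .143 .464 0 0 0 -.385;0.034 .143 .464 0 0 0 -.385;0.034 .143 .464 0 0 0 -.385;0.034 .143 .464 0 0 0 -.385;0.034 .143 .464 0 0 0 -.385;0.034 .143 .464 0 0 0 -.385;0.034 .143 .464 0 0 0 -.385;0.034 .143 .464 0 0 0 -.385;0.034 .143 .464 0 0 0 -.385;0.034 .143 .464 0 0 0 -.385;0.034 .143 .464 0 0 0 -.385;0.034 .143 .464 0 0 0 -.385;0.034 .143 .464 0 0 0 -.385;0.034 .143 .464 0 0 0 -.385;0.034 .143 .464 0 0 0 -.385';python3 -c "
from h import *
a=ctrl.get_image('top');s=ctrl.get_image('scene')
cv2.imwrite('pics/e.png',cv2.resize(np.hstack([s[120:240,240:370,::-1],a[205:325,185:315,::-1]]),None,fx=3,fy=3,interpolation=cv2.INTER_CUBIC))
delta((*clamp(-.143,-.005),.05),np.pi/2+YAW)"
```

```text
t: 10.48
tool_pos: [0.4466, 0.1582, 0.0487]
tool_rot: [0.122, -3.136, 0.001]
contact_force: [0.1, -0.1, -4.5]
opening: 0.0363
grip_force: 91.6
t 10.5833 pos [0.4473 0.1581 0.0495] yaw 1.6479952261065045 tilt -0.9999990192087851 F [ 0.213   0.2339 -3.9565] M [ 0.0147  0.0735 -0.0743] q [ 0.1827 -0.1685  2.0878 -0.0001  1.2237 -1.4652] open 0.036171482319323454
d [-0.0013  0.     -0.0005] n 0.03383967971603915 rz -0.002039048728934567
```

View pics/e.png

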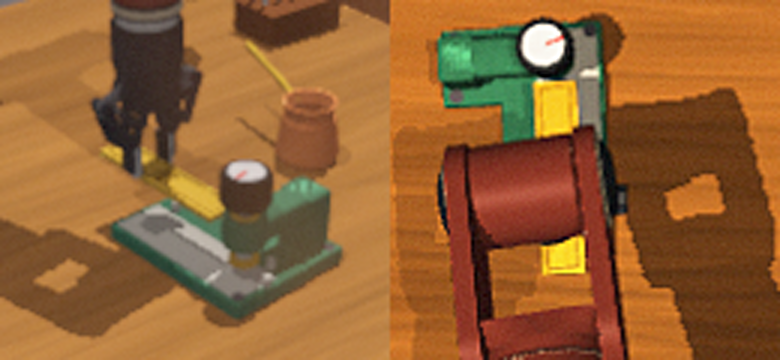

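Plate is held level, far end just short of the knob (top crop far end (534–577,82), near end (543–584,271)). I'll measure it in clamp coordinates.

```bash
python3 -c "
from h import *
a=ctrl.get_image('top');hsv=cv2.cvtColor(a,cv2.COLOR_RGB2HSV); m=cv2.inRange(hsv,(20,120,90),(35,255,255)); k=np.zeros_like(m);k[225:300,228:255]=m[225:300,228:255]
ys,xs=np.nonzero(k); p=np.c_[xs,ys].astype(np.float32)
for z in (.067,.087):
    w=plane('top',p,z)[:,:2]; r=cv2.minAreaRect((w*1000).astype(np.float32)); c=np.array(r[0])/1000
    R=np.array([[np.cos(YAW),-np.sin(YAW)],[np.sin(YAW),np.cos(YAW)]]); print(z,r,'clamp',R.T@(c-K))
for sl in (slice(228,248),slice(280,296)):
  for y in range(sl.start,sl.stop,3):
    x=xs[ys==y]; 
    if len(x): w=plane('top',[[x.min()-.5,y],[x.max()+.5,y]],.087)[:,:2]; print(y,x.min(),x.max(),((w-K)@R).round(4).tolist())
"
```

```text
0.067 ((477.97589111328125, 161.294921875), (182.2570343017578, 41.486328125), 5.480238437652588) clamp [-0.1135 -0.0042]
0.087 ((476.7613830566406, 159.5118408203125), (179.73655700683594, 40.9126091003418), 5.480235576629639) clamp [-0.1149 -0.0059]
231 241 246 [[-0.0248, -0.0082], [-0.0258, -0.0251]]
234 233 246 [[-0.0321, 0.0147], [-0.0343, -0.0247]]
237 233 246 [[-0.0406, 0.015], [-0.0427, -0.0243]]
240 233 247 [[-0.049, 0.0154], [-0.0514, -0.0267]]
243 233 247 [[-0.0575, 0.0157], [-0.0598, -0.0263]]
246 233 246 [[-0.0659, 0.0161], [-0.0681, -0.0231]]
286 236 249 [[-0.1777, 0.0126], [-0.1798, -0.0262]]
289 236 249 [[-0.186, 0.013], [-0.188, -0.0258]]
292 236 249 [[-0.1942, 0.0133], [-0.1963, -0.0254]]
295 236 249 [[-0.2025, 0.0137], [-0.2045, -0.025]]
```

```bash
python3 jog.py '0.034 0 0 .03 0 0 .014;0.034 0 0 .05 0 0 .014;0.034 0 0 .055 0 0 .014;0.034 0 0 .055 0 0 .014;0.034 0 0 .055 0 0 .014' | grep -E "t:|pos|contact"; for i in 1 2 3; do python3 jog.py '0.034 0 0 .001 0 0 0;0.034 0 0 .001 0 0 0' | grep -E "pos|contact"; done
```

```text
t: 11.05
tool_pos: [0.4471, 0.1573, -0.0055]
tool_rot: [0.101, -3.138, 0.005]
contact_force: [0.5, -5.7, -7.5]
tool_pos: [0.4473, 0.1574, -0.0057]
contact_force: [-2.4, -6.1, -4.0]
tool_pos: [0.4477, 0.1574, -0.0061]
contact_force: [-2.6, -7.8, -0.6]
tool_pos: [0.4481, 0.1574, -0.0066]
contact_force: [-1.8, -6.7, -0.4]
```

The side force (−7 N in y) means the left finger met the near side pin. I'll lift, shift 14 mm away from the pins, and insert with the offset.

```bash
python3 jog.py '0.034 0 0 -.02 0 0 0;0.034 0 0 -.025 0 0 0;0.034 0 -.014 -.025 0 0 0;0.034 0 -.014 -.025 0 0 0;0.034 0 -.014 -.005 0 0 0;0.034 0 -.014 -.002 0 0 0;0.034 0 -.014 -.002 0 0 0' | grep -E "t:|pos|contact|opening"; for i in 1 2 3; do python3 jog.py '0.034 0 0 .001 0 0 0;0.034 0 0 .001 0 0 0' | grep -E "pos|contact"; done
```

```text
t: 12.13
tool_pos: [0.4471, 0.1452, -0.0071]
tool_rot: [0.102, -3.137, 0.0]
contact_force: [-0.1, -0.8, -3.2]
opening: 0.036
tool_pos: [0.4489, 0.1455, -0.0063]
contact_force: [0.2, 0.3, -3.6]
tool_pos: [0.449, 0.1454, -0.0072]
contact_force: [0.5, -0.1, -3.7]
tool_pos: [0.449, 0.1454, -0.0084]
contact_force: [0.1, 0.6, -3.2]
```

```bash
for i in 1 2 3; do python3 jog.py '0.034 0 0 .0007 0 0 0;0.034 0 0 .0007 0 0 0' | grep -E "pos|contact"; done; python3 -c "
from h import *
R=np.array([[np.cos(YAW),-np.sin(YAW)],[np.sin(YAW),np.cos(YAW)]])
a=ctrl.get_image('top');hsv=cv2.cvtColor(a,cv2.COLOR_RGB2HSV); m=cv2.inRange(hsv,(20,120,70),(35,255,255)); k=np.zeros_like(m);k[225:305,225:262]=m[225:305,225:262]
ys,xs=np.nonzero(k); r=cv2.minAreaRect((plane('top',np.c_[xs,ys],.03)[:,:2]*1000).astype(np.float32)); print(r,(np.array(r[0])/1000-K)@R)
delta((*clamp(-.093,-.018),-.01),np.pi/2+YAW)"
```

```text
tool_pos: [0.449, 0.1454, -0.0089]
contact_force: [-1.0, 0.7, -0.7]
tool_pos: [0.449, 0.1454, -0.0089]
contact_force: [-4.2, -0.1, 5.8]
tool_pos: [0.449, 0.1454, -0.009]
contact_force: [-7.2, -0.5, 11.0]
((477.4294128417969, 146.98904418945312), (177.70294189453125, 40.15215301513672), 3.873633623123169) [-0.1152 -0.0185]
t 13.1833 pos [ 0.449   0.1454 -0.009 ] yaw 1.6361915414851786 tilt -0.9999997598693187 F [-6.2447 -0.6237  9.7705] M [-0.1816  1.0982 -0.0252] q [ 0.1553 -0.0803  2.1208 -0.0001  1.1018 -1.4809] open 0.03664794419284749
d [-0.0506  0.0005  0.001 ] n 1.2146724267480278 rz -0.013842733350260428
```

```bash
python3 jog.py '0.034 0 0 -.0022 0 0 -.014;0.034 -.008 0 -.0022 0 0 -.014;0.034 -.016 0 -.0022 0 0 -.014;0.034 -.016 0 -.0022 0 0 -.014' | grep -E "pos|contact"; python3 jog.py '0.034 -.010 0 0 0 0 0;0.034 -.020 0 0 0 0 0;0.034 -.030 0 0 0 0 0;0.034 -.030 0 0 0 0 0'; python3 -c "
from h import *
delta((*clamp(-.093,-.003),-.008),np.pi/2+YAW)"
```

```text
tool_pos: [0.4667, 0.1463, -0.0083]
contact_force: [0.0, 1.0, -2.7]
t: 13.85
tool_pos: [0.4971, 0.1487, -0.0082]
tool_rot: [-0.124, 3.137, 0.0]
contact_force: [1.0, -0.3, -3.1]
opening: 0.0362
grip_force: 93.3
t 13.85 pos [ 0.4971  0.1487 -0.0082] yaw 1.6496186420211054 tilt -0.9999971308624359 F [ 0.9554 -0.2716 -3.1448] M [-0.0525 -0.0432 -0.0275] q [ 0.1473  0.0295  2.0118 -0.0001  1.0978 -1.5023] open 0.03617588223125831
d [-0.0024  0.0153 -0.0002] n 0.3705897267211993 rz -0.0004156328143336552
```

```bash
python3 jog.py '0.034 0 .006 0 0 0 0;0.034 0 .012 0 0 0 0;0.034 0 .015 0 0 0 0;0.034 0 .015 0 0 0 0' | grep -E "pos|contact"; for i in 1 2 3 4; do python3 jog.py '0.034 0 .001 0 0 0 0;0.034 0 .001 0 0 0 0' | grep -E "pos|contact"; done
```

```text
tool_pos: [0.4928, 0.1645, -0.0087]
contact_force: [-0.3, -0.3, -2.9]
tool_pos: [0.4928, 0.1649, -0.0087]
contact_force: [-0.8, -0.1, -3.3]
tool_pos: [0.493, 0.1657, -0.0086]
contact_force: [0.6, -0.2, -2.5]
tool_pos: [0.493, 0.1664, -0.0086]
contact_force: [-0.9, -1.5, -2.6]
tool_pos: [0.493, 0.1665, -0.0086]
contact_force: [-0.4, -5.1, -1.9]
```

```bash
python3 -c "
from h import *
delta((*clamp(-.088,0),-.0086),np.pi/2+YAW)";python3 jog.py '0.034 -.003 -.001 0 0 0 0;0.034 -.006 -.001 0 0 0 0;0.034 -.006 -.001 0 0 0 0' | grep -E "pos|contact"; for i in 1 2 3 4; do python3 jog.py '0.034 -.001 0 0 0 0 0;0.034 -.001 0 0 0 0 0' | grep -E "pos|contact"; done
```

```text
t 14.85 pos [ 0.493   0.1665 -0.0086] yaw 1.650172686467782 tilt -0.9999967799730621 F [-0.3719 -5.0512 -1.9426] M [-0.8843  0.0891 -0.0935] q [ 0.184   0.0361  2.0059 -0.0027  1.1004 -1.465 ] open 0.03614468582069711
d [-0.0101  0.0003  0.    ] n 0.24289959762544774 rz 0.0001384116323428497
tool_pos: [0.4997, 0.167, -0.0085]
contact_force: [0.7, -2.9, -4.5]
tool_pos: [0.5001, 0.167, -0.0087]
contact_force: [-0.7, -2.5, -3.3]
tool_pos: [0.5009, 0.1671, -0.0088]
contact_force: [-1.6, -3.6, -2.8]
tool_pos: [0.5019, 0.1672, -0.0088]
contact_force: [-2.2, -3.5, -3.1]
tool_pos: [0.5028, 0.1672, -0.0088]
contact_force: [-2.1, -4.2, -1.7]
```

```bash
for i in 1 2 3 4; do python3 jog.py '0.034 -.001 0 0 0 0 0;0.034 -.001 0 0 0 0 0' | grep -E "pos|contact"; done
```

```text
tool_pos: [0.5028, 0.1673, -0.0089]
contact_force: [-5.8, -3.5, -1.0]
tool_pos: [0.5027, 0.1672, -0.0089]
contact_force: [-9.7, -4.2, 4.2]
tool_pos: [0.5027, 0.1672, -0.009]
contact_force: [-12.5, -5.0, 6.7]
tool_pos: [0.5027, 0.1672, -0.009]
contact_force: [-16.2, -5.5, 9.7]
```

```bash
python3 jog.py '0.034 .003 -.001 .0005 0 0 0;0.034 .003 -.001 .0005 0 0 0' | grep -E "pos|contact"; python3 jog.py '0.048 0 0 0 0 0 0;0.048 0 0 0 0 0 0;0.048 0 0 0 0 0 0;0.048 0 0 0 0 0 0' 30; python3 -c "
from h import *
R=np.array([[np.cos(YAW),-np.sin(YAW)],[np.sin(YAW),np.cos(YAW)]])
delta((*clamp(-.093,-.003),-.008),np.pi/2+YAW);print((ctrl.get_obs()['tool_pos'][:2]-K)@R)"
```

```text
tool_pos: [0.5028, 0.1671, -0.0089]
contact_force: [-6.6, -0.5, 0.8]
t: 16.93
tool_pos: [0.5056, 0.167, -0.008]
tool_rot: [-0.124, 3.136, 0.001]
contact_force: [0.4, 0.3, -0.3]
opening: 0.0479
grip_force: 0.0
t 16.9333 pos [ 0.5056  0.167  -0.008 ] yaw 1.6500834821510049 tilt -0.9999954121528832 F [ 0.3916  0.3356 -0.2974] M [-0.0566  0.0165  0.0277] q [ 0.179   0.0599  1.9799  0.0005  1.0988 -1.4714] open 0.047918999733469955
d [ 0.0075 -0.0023 -0.    ] n 0.18697775980655335 rz 4.9207315565791276e-05
[-0.0855 -0.0007]
```

```bash
python3 jog.py '0.048 0 .0015 0 0 0 0;0.048 0 .003 0 0 0 0;0.048 0 .003 0 0 0 0'| grep -E "pos|contact"; for i in 1 2 3 4; do python3 jog.py '0.048 0 .001 0 0 0 0;0.048 0 .001 0 0 0 0' | grep -E "pos|contact"; done
```

```text
tool_pos: [0.5042, 0.1698, -0.0089]
contact_force: [0.1, 0.1, 0.1]
tool_pos: [0.5038, 0.1706, -0.0091]
contact_force: [-0.4, -0.4, 0.1]
tool_pos: [0.5037, 0.1713, -0.0091]
contact_force: [-0.3, -1.9, 0.5]
tool_pos: [0.5037, 0.1714, -0.0092]
contact_force: [-0.2, -5.0, 0.4]
tool_pos: [0.5036, 0.1715, -0.0092]
contact_force: [0.3, -8.9, 0.8]
```

Contact with the side pins. Now I'll seat it against the end pin with a push on the near end.

```bash
python3 jog.py '0.048 0 -.005 0 0 0 0;0.048 0 -.005 -.02 0 0 0;0.004 0 -.005 -.05 0 0 0;0.004 .04 -.005 -.05 0 0 0;0.004 .084 -.005 -.05 0 0 0;0.004 .084 -.005 -.05 0 0 0;0.004 .084 -.005 -.05 0 0 0;0.004 .084 -.005 -.025 0 0 0;0.004 .084 -.005 -.025 0 0 0'; python3 -c "
from h import *
s=ctrl.get_image('scene');a=ctrl.get_image('top')
cv2.imwrite('pics/f.png',cv2.resize(np.hstack([s[150:230,260:350,::-1],a[205:285,195:275,::-1]]),None,fx=4.5,fy=4.5,interpolation=cv2.INTER_CUBIC))
R=np.array([[np.cos(YAW),-np.sin(YAW)],[np.sin(YAW),np.cos(YAW)]])
delta((*clamp(-.170,0),0),np.pi/2+YAW);print((ctrl.get_obs()['tool_pos'][:2]-K)@R)"
```

```text
t: 18.6
tool_pos: [0.4191, 0.1616, 0.0137]
tool_rot: [0.124, -3.136, 0.0]
contact_force: [-1.1, -0.3, -1.0]
opening: 0.0037
grip_force: 0.0
t 18.7 pos [0.4205 0.1619 0.0157] yaw 1.6497511321635578 tilt -0.9999986131626669 F [ 0.9326 -0.6046  1.0754] M [-0.0297 -0.0378 -0.0431] q [ 0.2018 -0.1793  2.1608  0.0003  1.1617 -1.4481] open 0.004100552853237666
d [-0.0008 -0.0009  0.0157] n 0.37737157028246904 rz -0.0002831426718812313
[-0.1708  0.0009]
```

View pics/f.png

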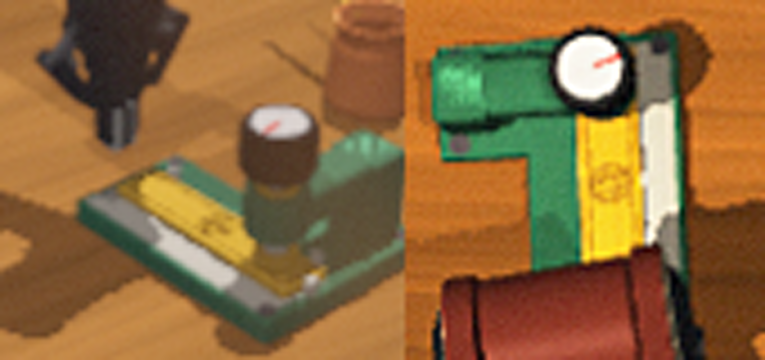

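Plate lies on the bed under the foot, along both side pins (scene crop), and the shut fingers hover behind the near end (118,140). Lowering by feel.

```bash
python3 jog.py '0.004 0 0 .004 0 0 0;0.004 0 0 .004 0 0 0'| grep -E "pos|contact"; for i in 1 2 3 4 5 6; do python3 jog.py '0.004 0 0 .0015 0 0 0;0.004 0 0 .0015 0 0 0' | grep -E "pos|contact"; done
```

```text
tool_pos: [0.4212, 0.162, 0.0123]
contact_force: [0.4, -0.3, -1.0]
tool_pos: [0.4207, 0.1619, 0.0107]
contact_force: [0.8, 0.2, -0.1]
tool_pos: [0.4203, 0.1618, 0.0089]
contact_force: [-0.1, -0.8, 0.4]
tool_pos: [0.4201, 0.1618, 0.0072]
contact_force: [-0.1, 0.2, -0.3]
tool_pos: [0.42, 0.1618, 0.0056]
contact_force: [-0.1, 0.0, -0.5]
tool_pos: [0.4201, 0.1618, 0.0042]
contact_force: [-0.6, -0.1, -0.2]
tool_pos: [0.4201, 0.1618, 0.0027]
contact_force: [0.1, 0.5, -0.4]
```

```bash
python3 jog.py '0.004 -.004 0 0 0 0 0;0.004 -.004 0 0 0 0 0'| grep -E "pos|contact"; for i in 1 2 3 4; do python3 jog.py '0.004 0 0 .0015 0 0 0;0.004 0 0 .0015 0 0 0' | grep -E "pos|contact"; done
```

```text
tool_pos: [0.425, 0.1622, 0.0031]
contact_force: [0.1, 0.1, 0.5]
tool_pos: [0.4242, 0.1621, 0.0013]
contact_force: [0.2, 1.1, 0.5]
tool_pos: [0.424, 0.1621, -0.0004]
contact_force: [0.1, 0.0, 0.5]
tool_pos: [0.424, 0.1621, -0.0019]
contact_force: [0.1, 0.5, 0.5]
tool_pos: [0.424, 0.1621, -0.0033]
contact_force: [0.0, 0.1, 0.3]
```

```bash
for i in 1 2; do python3 jog.py '0.004 0 0 .0015 0 0 0;0.004 0 0 .0015 0 0 0' | grep -E "pos|contact"; done; python3 jog.py '0.004 -.002 0 0 0 0 0;0.004 -.003 0 0 0 0 0;0.004 -.003 0 0 0 0 0'| grep -E "pos|contact"; for i in 1 2 3 4; do python3 jog.py '0.004 -.001 0 0 0 0 0;0.004 -.001 0 0 0 0 0' | grep -E "pos|contact"; done
```

```text
tool_pos: [0.424, 0.1621, -0.0048]
contact_force: [0.5, -0.1, -0.2]
tool_pos: [0.424, 0.1621, -0.0063]
contact_force: [-0.3, 0.9, 0.6]
tool_pos: [0.4276, 0.1624, -0.0059]
contact_force: [0.6, 0.5, -0.7]
tool_pos: [0.4285, 0.1625, -0.006]
contact_force: [-0.1, -0.2, -0.1]
tool_pos: [0.4294, 0.1626, -0.006]
contact_force: [0.3, 0.1, -0.8]
tool_pos: [0.4304, 0.1626, -0.006]
contact_force: [0.2, -0.1, 0.4]
tool_pos: [0.4306, 0.1626, -0.0063]
contact_force: [-2.4, -0.2, 3.0]
```

```bash
for i in 1 2; do python3 jog.py '0.004 -.001 0 0 0 0 0;0.004 -.001 0 0 0 0 0' | grep -E "pos|contact"; done;  python3 jog.py '0.004 .003 0 0 0 0 0;0.004 .012 0 0 0 0 0;0.004 .012 0 -.04 0 0 0;0.004 .012 0 -.06 0 0 0;0.004 .012 0 -.06 0 0 0'|grep -E "t:|pos"; python3 -c "
from h import *
R=np.array([[np.cos(YAW),-np.sin(YAW)],[np.sin(YAW),np.cos(YAW)]])
a=ctrl.get_image('top');hsv=cv2.cvtColor(a,cv2.COLOR_RGB2HSV); m=cv2.inRange(hsv,(20,120,70),(35,255,255)); k=np.zeros_like(m);k[225:305,225:262]=m[225:305,225:262]
ys,xs=np.nonzero(k)
for y in range(226,268,5):
    x=xs[ys==y]
    if len(x): w=plane('top',[[x.min()-.5,y],[x.max()+.5,y]],.028)[:,:2]; print(y,x.min(),x.max(),((w-K)@R).round(4).tolist())
s=ctrl.get_image('scene');f,c=blob('scene',s,(18,110,60),(38,255,255),(270,170,345,235)); w=(plane('scene',c[:,0],.028)[:,:2]-K)@R; print(w.min(0),w.max(0),cv2.minAreaRect((w*1000).astype(np.float32)))
"
```

```text
tool_pos: [0.4307, 0.1626, -0.0064]
contact_force: [-6.4, -0.8, 4.4]
tool_pos: [0.4307, 0.1626, -0.0066]
contact_force: [-9.4, -1.1, 6.5]
t: 22.7
tool_pos: [0.425, 0.1628, 0.0592]
tool_rot: [-0.124, 3.129, 0.003]
231 233 246 [[-0.0158, 0.0201], [-0.0181, -0.0209]]
236 233 246 [[-0.0305, 0.0207], [-0.0328, -0.0203]]
241 233 246 [[-0.0452, 0.0213], [-0.0475, -0.0196]]
246 233 247 [[-0.0599, 0.022], [-0.0623, -0.0218]]
251 234 247 [[-0.0747, 0.0197], [-0.0769, -0.0211]]
256 234 247 [[-0.0892, 0.0203], [-0.0915, -0.0205]]
261 234 234 [[-0.1038, 0.0209], [-0.1039, 0.018]]
[-0.153  -0.0288] [0.0347 0.0215] ((-59.135498046875, -3.632537841796875), (50.373348236083984, 187.69003295898438), 89.9911117553711)
```

Plate seated: y edges ≈ ±20 mm, far end at +30. Now the knob.

```bash
python3 -c "
from h import *
delta((*K,.15),2.887)"; python3 jog.py '0.065 0 0 -.04 0 0 -.12;0.065 0 0 -.08 0 0 -.24;0.065 0 0 -.09 0 0 -.36;0.065 -.04 0 -.09 0 0 -.48;0.065 -.08 0 -.09 0 0 -.6;0.065 -.12 0 -.09 0 0 -.72;0.065 -.165 0 -.09 0 0 -.84;0.065 -.165 0 -.09 0 0 -.96;0.065 -.165 0 -.09 0 0 -1.08;0.065 -.165 0 -.09 0 0 -1.2;0.065 -.165 0 -.09 0 0 -1.237;0.065 -.165 0 -.09 0 0 -1.237'; python3 -c "
from h import *
delta((*K,.085),2.887)
s=ctrl.get_image('scene');a=ctrl.get_image('top')
for n,i,b in(('top',a,(226,208,248,230)),('scene',s,(310,170,336,186))):
  try:
    f,c=blob(n,i,(0,0,150),(180,70,255),b);M=cv2.moments(f,True);print(n,M['m10']/M['m00'],M['m01']/M['m00'],M['m00'])
  except Exception as e: print(n,e)"
```

```text
t 22.8 pos [0.4221 0.1621 0.055 ] yaw 1.6500598051820348 tilt -0.9999941445427253 F [-0.0867  0.4634 -0.5486] M [-0.0215  0.0027  0.0741] q [ 0.2019 -0.2415  2.139  -0.0001  1.2406 -1.4481] open 0.004231125534655726
d [-0.1695 -0.001  -0.0944] n 4.652129162721529 rz -1.2369401948179652
t: 23.8
tool_pos: [0.5847, 0.1747, 0.1413]
tool_rot: [1.92, -2.483, -0.003]
contact_force: [0.6, 0.4, 0.3]
opening: 0.0651
grip_force: 0.0
t 23.8 pos [0.5847 0.1747 0.1413] yaw 2.8873054587426754 tilt -0.9999934404381637 F [0.5738 0.3723 0.3421] M [ 0.008   0.0552 -0.0477] q [ 0.1685  0.063   1.702  -0.      1.3802 -2.7188] open 0.06512169069060958
d [-0.0014 -0.0062  0.0563] n 1.3589590999010919 rz 0.00030545874267540185
top 236.5 225.5 4.0
scene 322.26153846153846 176.2153846153846 65.0
```

```bash
python3 jog.py '0.065 -.0014 -.0062 0 0 0 0;0.065 -.0014 -.0062 .025 0 0 0;0.065 -.0014 -.0062 .04 0 0 0;0.065 -.0014 -.0062 .04 0 0 0'|grep -E 'pos|contact'; python3 -c "
from h import *
delta((*K,.08),2.887)
s=ctrl.get_image('scene')
cv2.imwrite('pics/g.png',cv2.resize(s[130:220,270:370,::-1],None,fx=6,fy=6,interpolation=cv2.INTER_CUBIC))"
```

```text
tool_pos: [0.5896, 0.1742, 0.0995]
contact_force: [-0.7, -0.3, -0.6]
t 24.2333 pos [0.5896 0.1742 0.0995] yaw 2.886234461623089 tilt -0.9999754647411518 F [-0.7437 -0.2799 -0.579 ] M [ 0.0212  0.0642 -0.0055] q [ 0.1663  0.1143  1.7204 -0.0001  1.3139 -2.7199] open 0.06511358341465906
d [-0.0007 -0.0012  0.0195] n 0.4690201702616928 rz -0.0007655383769109569
```

View pics/g.png

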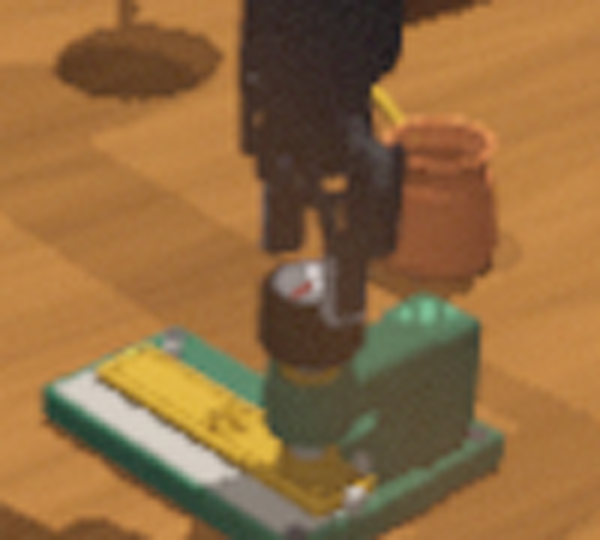

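The fingers straddle the knob. The near finger's tip is at scene (328,183) and the far one at (317,171). I'll work out the tip height.

```bash
python3 -c "
from h import *
for z in(.10,.11,.12,.13,.14): print(z,proj('scene',[[.5896+.035,.1742-.009,z],[.5896-.035,.1742+.009,z]]).round(1).tolist())"
```

```text
0.1 [[326.6, 193.2], [316.5, 181.6]]
0.11 [[326.7, 190.3], [316.5, 178.7]]
0.12 [[326.9, 187.4], [316.6, 175.9]]
0.13 [[327.0, 184.4], [316.7, 173.0]]
0.14 [[327.1, 181.4], [316.8, 170.1]]
```

```bash
python3 jog.py '0.065 -.0007 -.0012 .012 0 0 0;0.065 -.0007 -.0012 .022 0 0 0;0.065 -.0007 -.0012 .022 0 0 0'|grep -E 'pos|contact'; python3 jog.py '0.044 0 0 0 0 0 0;0.044 0 0 0 0 0 0;0.044 0 0 0 0 0 0;0.044 0 0 0 0 0 0;0.044 0 0 0 0 0 0' 60;python3 -c "
from h import *
delta((*K,.08),2.887)"
```

```text
tool_pos: [0.5923, 0.1749, 0.0798]
contact_force: [-0.9, 0.4, -1.0]
t: 24.95
tool_pos: [0.5928, 0.1754, 0.0822]
tool_rot: [1.921, -2.485, -0.002]
contact_force: [-5.7, 1.3, 2.7]
opening: 0.0483
grip_force: 62.5
t 24.95 pos [0.5928 0.1754 0.0822] yaw 2.8870547735263963 tilt -0.9999991254099517 F [-5.7144  1.2646  2.6519] M [0.1481 0.962  0.0218] q [ 0.167   0.136   1.7276  0.0006  1.2792 -2.7202] open 0.04829992961935243
d [0.0013 0.0018 0.0022] n 0.07489634524898277 rz 5.477352639626787e-05
```

```bash
python3 jog.py '0.044 0 .0015 .0003 0 0 .1;0.044 0 .0015 .0005 0 0 .2;0.044 0 .0015 .0008 0 0 .3;0.044 0 .0015 .001 0 0 .4;0.044 0 .0015 .001 0 0 .4'|grep -E 'pos|contact';python3 -c "
from h import *
delta((*K,.08),2.887)"
```

```text
tool_pos: [0.593, 0.175, 0.0815]
contact_force: [-0.2, -2.8, -0.1]
t 25.3667 pos [0.593  0.175  0.0815] yaw 2.4864139940182173 tilt -0.9999952904170624 F [-0.1999 -2.8048 -0.0572] M [-0.4202 -0.0347  0.2633] q [ 0.1675  0.1345  1.7305 -0.0018  1.274  -2.3184] open 0.04803265104138075
d [0.0018 0.0015 0.0015] n 0.0656434480369367 rz -0.40058600598178273
```

```bash
python3 jog.py '0.044 0 0 .0003 0 0 .1;0.044 0 0 .0005 0 0 .2;0.044 0 0 .0008 0 0 .3;0.044 0 0 .001 0 0 .4;0.044 0 0 .0013 0 0 .5;0.044 0 0 .0015 0 0 .6;0.044 0 0 .0018 0 0 .7;0.044 0 0 .002 0 0 .8;0.044 0 0 .002 0 0 .8'|grep -E 'pos|contact|opening';cat >m.py <<'E'
from h import *
o=ctrl.get_obs();R=Ro.from_rotvec(o["tool_rot"]).as_matrix();print("t %.2f turned %.3f"%(o["t"],2.887-np.arctan2(R[1,1],R[0,1])),"F",o["contact_force"].round(1),"Mz %.3f"%o["wrist_torque"][2],"z %.4f q6 %.2f"%(o["tool_pos"][2],o["q"][5]))
E
python3 m.py
```

```text
tool_pos: [0.5929, 0.1736, 0.0794]
contact_force: [-1.0, -5.3, 1.3]
opening: 0.0484
t 26.12 turned 1.199 F [-1.  -5.3  1.3] Mz 0.351 z 0.0794 q6 -1.52
```

```bash
for i in 1 2 3; do python3 jog.py '0.044 0 -.0003 .0003 0 0 .1;0.044 0 -.0003 .0003 0 0 .1'>/dev/null; python3 m.py; done
```

```text
t 26.28 turned 1.298 F [-1.7 -4.5  2.1] Mz 0.368 z 0.0792 q6 -1.42
t 26.45 turned 1.398 F [-1.3 -4.3  1.8] Mz 0.275 z 0.0789 q6 -1.32
t 26.62 turned 1.498 F [-1.5 -4.2  2. ] Mz 0.284 z 0.0787 q6 -1.22
```

```bash
for i in 1 2 3 4; do python3 jog.py '0.044 0 0 .0003 0 0 .1;0.044 0 0 .0003 0 0 .1'>/dev/null; python3 m.py; done
```

```text
t 26.78 turned 1.598 F [-0.7 -5.3  2.9] Mz 0.341 z 0.0784 q6 -1.12
t 26.95 turned 1.698 F [-1.6 -6.6  3.1] Mz 0.323 z 0.0781 q6 -1.02
t 27.12 turned 1.798 F [-1.9 -6.   4. ] Mz 0.360 z 0.0778 q6 -0.92
t 27.28 turned 1.898 F [-3.3 -5.5  4.5] Mz 0.323 z 0.0776 q6 -0.82
```

```bash
for i in 1 2 3 4; do python3 jog.py '0.044 0 0 .0004 0 0 .08;0.044 0 0 .0004 0 0 .08'>/dev/null; python3 m.py; done
```

```text
t 27.45 turned 1.977 F [-3.9 -7.   5.9] Mz 0.313 z 0.0775 q6 -0.74
t 27.62 turned 2.057 F [-4.5 -7.2  7.6] Mz 0.359 z 0.0774 q6 -0.66
t 27.78 turned 2.137 F [-6.4 -7.5  9.5] Mz 0.455 z 0.0773 q6 -0.58
t 27.95 turned 2.217 F [-7.4 -7.7 11. ] Mz 0.478 z 0.0773 q6 -0.50
```

```bash
for i in 1 2 3 4; do python3 jog.py '0.044 0 0 -.0002 0 0 .06;0.044 0 0 -.0002 0 0 .06'>/dev/null; python3 m.py; done
```

```text
t 28.12 turned 2.276 F [-7.2 -7.3 10.1] Mz 0.569 z 0.0773 q6 -0.44
t 28.28 turned 2.336 F [-7.3 -8.  10. ] Mz 0.540 z 0.0773 q6 -0.38
t 28.45 turned 2.396 F [-7.2 -7.1  9.3] Mz 0.529 z 0.0773 q6 -0.32
t 28.62 turned 2.456 F [-7.4 -6.9  8.9] Mz 0.654 z 0.0773 q6 -0.26
```

```bash
for i in 1 2 3; do python3 jog.py '0.044 0 0 -.0002 0 0 .06;0.044 0 0 -.0002 0 0 .06'>/dev/null; python3 m.py; done
```

```text
t 28.78 turned 2.516 F [-6.3 -6.9  8.5] Mz 0.645 z 0.0773 q6 -0.20
t 28.95 turned 2.577 F [-6.6 -5.5  7.8] Mz 0.172 z 0.0773 q6 -0.14
t 29.12 turned 2.638 F [-6.5 -5.8  6.9] Mz 0.084 z 0.0773 q6 -0.08
```

```bash
for i in 1 2 3; do python3 jog.py '0.044 0 0 -.0002 0 0 .06;0.044 0 0 -.0002 0 0 .06'>/dev/null; python3 m.py; done
```

```text
t 29.28 turned 2.698 F [-6.3 -4.9  5.2] Mz 0.008 z 0.0773 q6 -0.02
t 29.45 turned 2.758 F [-5.9 -4.7  6.2] Mz -0.136 z 0.0773 q6 0.04
t 29.62 turned 2.818 F [-6.  -5.1  5.4] Mz -0.108 z 0.0774 q6 0.10
```

```bash
for i in 1 2 3 4; do python3 jog.py '0.044 0 0 0 0 0 .06;0.044 0 0 0 0 0 .06'>/dev/null; python3 m.py; done
```

```text
t 29.78 turned 2.879 F [-5.  -4.2  5.5] Mz -0.182 z 0.0774 q6 0.16
t 29.95 turned 2.938 F [-6.  -4.3  5.1] Mz -0.017 z 0.0774 q6 0.22
t 30.12 turned 2.997 F [-5.8 -5.6  5.5] Mz 0.267 z 0.0774 q6 0.28
t 30.28 turned 3.057 F [-5.9 -4.5  6.4] Mz 0.394 z 0.0774 q6 0.34
```

The torque went negative and back through zero at ≈2.94 rad, so the first click is done. I'll ease back to zero torque and release.

```bash
python3 jog.py '0.044 0 0 0 0 0 -.05;0.044 0 0 0 0 0 -.1;0.044 0 0 0 0 0 -.1'>/dev/null; python3 m.py; python3 jog.py '0.052 0 0 0 0 0 -.1'>/dev/null;python3 jog.py '0.068 0 0 0 0 0 0;0.068 0 0 0 0 0 0;0.068 0 0 0 0 0 0;0.068 0 0 0 0 0 0'; python3 m.py
```

```text
t 30.53 turned 2.954 F [-6.6 -4.9  5.9] Mz 0.110 z 0.0774 q6 0.23
t: 30.95
tool_pos: [0.5923, 0.1748, 0.0774]
tool_rot: [2.191, 2.251, 0.001]
contact_force: [-0.6, 0.5, -0.1]
opening: 0.0679
grip_force: 0.0
t 30.95 turned 2.860 F [-0.6  0.5 -0.1] Mz -0.023 z 0.0774 q6 0.14
```

```bash
python3 jog.py '0.068 0 0 -.03 0 0 0;0.068 0 0 -.07 0 0 0;0.068 0 0 -.11 0 0 0;0.068 0 0 -.14 0 0 0;0.068 0 0 -.14 0 0 0'|grep -E 'pos|contact'; python3 -c "
from h import *
delta((.40,-.05,.22))"
```

```text
tool_pos: [0.5964, 0.1755, 0.2272]
contact_force: [0.6, 0.4, 0.9]
t 31.3667 pos [0.5964 0.1755 0.2272] yaw 0.026940841357257758 tilt -0.9998809469067209 F [0.6402 0.422  0.893 ] M [-0.0825  0.0259 -0.0088] q [0.1665 0.0191 1.6025 0.0002 1.5046 0.1395] open 0.06798566051468896
d [-0.2202 -0.2024  0.0036] n 7.172735486904001 rz None
```

```bash
python3 jog.py '0.068 -.22 -.2 0 0 0 0;0.068 -.22 -.2 0 0 0 0;0.068 -.22 -.2 0 0 0 0;0.068 -.22 -.2 0 0 0 0;0.068 -.22 -.2 0 0 0 0;0.068 -.22 -.2 0 0 0 0;0.068 -.22 -.2 0 0 0 0;0.068 -.22 -.2 0 0 0 0;0.068 -.22 -.2 0 0 0 0;0.068 -.22 -.2 0 0 0 0'|grep -E 't:|pos|contact'; python3 -c "
from h import *
R=np.array([[np.cos(YAW),-np.sin(YAW)],[np.sin(YAW),np.cos(YAW)]])
t=ctrl.get_image('top');s=ctrl.get_image('scene');cv2.imwrite('pics/endt.png',t[:,:,::-1]);cv2.imwrite('pics/ends.png',s[:,:,::-1])
for nm,i in(('start',cv2.imread('pics/top0.png')[:,:,::-1].copy()),('end',t)):
    f,c=blob('top',i,(0,0,150),(180,70,255),(222,205,250,232)); (cx,cy),_,_=cv2.fitEllipse(c)
    g=i.astype(int); red=(g[...,0]-g[...,1]>60)&(g[...,0]>110); d=np.hypot(*np.meshgrid(np.arange(560)-cx,np.arange(420)-cy)); y,x=np.nonzero(red&(d<6.5)); print(nm,cx,cy,len(x),'cw image angle',np.arctan2((y-cy).mean(),(x-cx).mean()))
for y in range(228,285,6):
    hsv=cv2.cvtColor(t,cv2.COLOR_RGB2HSV); x=np.nonzero(cv2.inRange(hsv,(20,120,70),(35,255,255))[y,225:262])[0]+225
    if len(x): w=plane('top',[[x.min()-.5,y],[x.max()+.5,y]],.028)[:,:2]; print(y,((w-K)@R).round(4).tolist())
for nm,lo,hi,b in(('copper',(5,100,90),(18,255,255),(325,215,375,290)),):
    for i in (cv2.imread('pics/top0.png')[:,:,::-1].copy(),t): f,c=blob('top',i,lo,hi,b);print(nm,cv2.minAreaRect(c))
d=cv2.absdiff(cv2.imread('pics/top0.png'),t[:,:,::-1].copy()).max(2); print('bowl/hammer diff',(d[140:235,330:450]>60).sum(),'pot',(d[262:335,130:170]>60).sum())
ctrl_=ctrl.get_obs(); print(ctrl_['t'])"
```

```text
t: 32.2
tool_pos: [0.3983, -0.0507, 0.2174]
tool_rot: [2.192, 2.249, 0.002]
contact_force: [-0.3, -0.6, 0.4]
start 235.1834716796875 219.6079864501953 7 cw image angle -0.3544147267534248
end 235.6013641357422 219.8252716064453 6 cw image angle 2.590611363780244
234 [[-0.0247, 0.0205], [-0.027, -0.0205]]
240 [[-0.0423, 0.0212], [-0.0446, -0.0197]]
246 [[-0.0599, 0.022], [-0.0623, -0.0218]]
252 [[-0.0776, 0.0198], [-0.0798, -0.021]]
258 [[-0.0951, 0.0205], [-0.0973, -0.0202]]
264 [[-0.1125, 0.0213], [-0.1147, -0.0194]]
270 [[-0.13, 0.0192], [-0.1321, -0.0185]]
276 [[-0.1473, 0.0199], [-0.1483, 0.0025]]
282 [[-0.1643, 0.0265], [-0.1649, 0.0149]]
copper ((349.5, 252.0), (74.0, 49.0), 90.0)
copper ((349.4999694824219, 252.0), (48.99999237060547, 73.99998474121094), 0.0)
bowl/hammer diff 0 pot 1163
32.3
```

```bash
python3 -c "
from h import *
for f in('scene0','ends'):
    i=cv2.imread(f'pics/{f}.png')[:,:,::-1].copy(); m,c=blob('scene',i,(3,110,60),(14,255,255),(325,145,362,182)); print(cv2.boundingRect(c))
print(ctrl.finish_job())"
```

```text
(325, 146, 32, 36)
(329, 149, 25, 31)
the job is handed in; nothing more can be done
None
```

I seated the brass plate against the end pin and both side pins and tightened the knob to one click, released it, and handed the job in at about 32 s; the bowl, copper plate and hammer did not move, but my last check on the pot was inconclusive (its outline came out a few pixels different, probably the arm's changed shadow; the arm never went near it).

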